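# Snug the tapered plug in the sealed housing

## Robot

A 6-joint arm with a two-finger parallel gripper is mounted at the origin on the work surface. World frame = base frame: x ahead of the robot, y to its left, z up, the work surface at z = 0. Lengths are in m, angles in rad, forces in N, time in s.
With the tool pointing down it reaches from about 0.275 to 0.975 m from the base axis. Payload 8.4 kg.
Tool frame: the origin (TCP) lies at the very end of the fingers, on their centre line; the grasp point (between the pads) lies ctrl.pinch_z behind it (ctrl.pinch_z is the distance from the TCP to the grasp point, in m); z points along the fingers, y is the direction in which the jaws open and shut (so a half turn about z gives the same grasp; the last joint's range is limited). The gripper opens to 92 mm and grips with 3 to 60 N. Pads are 20 mm wide; open, the fingers measure 128 mm over their backs; the gripper's body (75 mm by 189 mm) begins 69 mm behind the grasp point.
Start: joints at [1.3, 0.353, 1.633, -0, 1.155, -0.002], TCP at [0.166, 0.603, 0.215] pointing down, gripper open.
Joint ranges: [-2.63, 2.63], [-0.92, 2.1], [0.06, 2.66], [-1.3, 4.44], [0, 2.69], [-3.02, 3.02]. Speed limits (rad/s): [2.22, 2.22, 2.79, 3.14, 3.14, 3.14].

## Interface

Orientations are given as a unit quaternion [w, x, y, z].
In Python, from workcell import ctrl gives the robot as it stands.
- The arm moves only by the tool move_arm, never from a script. Its argument "rows" is a list of rows, each an object of numbers: "gripper": the gripper command: -1 is fully open, 1 is shut, values between are in proportion; "tx", "ty", "tz": the shift along the world's x, y, z in cm; "wx", "wy", "wz": the turn, a rotation vector about the world's x, y, z in rad. In form: [{"gripper": .., "tx": .., "ty": .., "tz": .., "wx": .., "wy": .., "wz": ..}, ...]. A call has 1 to 12 rows; each row shifts and turns the commanded pose from where the row before left it; what a row does not reach is not made up. A row lasts 1/10 s, in which the tool goes at most 50 mm and 8.59 degrees, less where a joint would pass 70% of its speed; a pose out of reach is approached as far as the arm can. A call with a gripper value outside its range is refused whole. The fingers move at their own pace and stop on an object; "grip_force" is the grip in N (left out, the last holds). Time passes only in rows, so rows that do not move let the fingers close. It gives the time, the measured TCP pose, the force and the opening at its end, in the units of the state.
- ctrl.sense(): the state, without advancing time (a new reading comes with each control period).
- ctrl.grab_frame(name): name is "side" or "top"; returns (picture, depth): 400x640x3 uint8, red, green, blue; 400x640 float32, m along the optical axis (not along the pixel's ray), 0 where there is no reading.
- ctrl.calibration(name): a dict with "K" (3x3 intrinsics, pixels), "R" (3x3) and "t" (3): a world point X has camera coordinates R X + t. Camera axes: x right, y down, z forward; pixel columns grow to the right and rows downward; lengths in m; the calibration is good to about 2 mm. A picture is of the moment at which its call begins. calibration takes no time and is no camera call.
- ctrl.sign_off(): hands the job in, once; it reports no verdict.
The state is a dict: "time": time; "joint_positions": joint angles; "qvel": joint speeds; "tau": joint torques, N m; "position": TCP position; "tcp_rot": TCP orientation; "contact_force": force on the tool from outside, world axes, zero at the start; "wrist_torque": the same for the moment, N m; "opening": opening from 0.0 (shut) to 1.0 (fully open).
Only numpy, scipy, OpenCV 4.12 (cv2) and the standard library are available. Lean on these libraries where they do the work, as an engineer would, in place of code of your own. Each camera call takes 0.05 s, during which the arm holds its last target.

## Task

Take the orange T-handle key from its wooden holder, fit it fully into the square socket of the brass tapered plug on the aluminium housing, and turn the plug clockwise until it goes snug: stop once the resistance has clearly risen above the light running drag to a firm hand tightness, without forcing it, or the taper will crack its boss. Then lift the key out and stand it back upright in its hole in the holder, let go, and leave the other things on the bench where they are.

Things in the scene. Friction and masses are not known exactly. Their poses are not given: they have to be found in the camera images.
- key_grip (a point): centre of the orange cross-bar of the key, a loose T-handle tool (0.25 kg) that starts upright in its holder. Bar 80 mm long (x), 22 mm thick (y), 24 mm high; below it an 18 mm square steel shank, sides along x and y. z points up from tip to bar. This point lies on the key's axis, 72 mm above its end face. Grasp across the 22 mm at the bar's middle
- key_tip (a point): centre of the end face of the key's square shank, same axes as key_grip; the last 3 mm of the shank are 16 mm square as a lead
- plug: brass tapered plug, started in the housing's boss: 38 mm square head, 18 mm high, with a square socket in its top. Origin on its axis, 22 mm below the head's top; z up, x and y along its sides. Turns only about z; clockwise from above tightens. Light drag (under 0.1 N m) until the taper meets its seat, 0.4 to 3 rad on, different each time; then within half a rad or so it tightens up fast
- socket (a point): centre of the mouth of the plug's square socket (top of its head, 80 mm above the bench), axes as plug. Socket 20 mm square, 14 mm deep, 3 mm chamfer at the mouth. The key fits any of four ways round, with about 6 degrees of play either way. Fully seated, its tip is 14 mm below this point. The plug sinks 0.5 mm per rad turned and stays where it is left
- housing: sealed aluminium housing, fixed, 150 x 120 mm (x, y), 46 mm high; on its top's middle a dark steel boss, 52 mm across, 12 mm high, carries the plug. Origin under its centre, z up. The plug is snug in it once the torque on the key, held still after a turn, has risen to 0.25 to 0.8 N m; stop there. Turned half a rad past that, it cracks the boss
- holder_hole (a point): centre of the mouth of the key's hole in the holder, 38 mm above the bench: round, 33 mm across, 30 mm deep, 4 mm chamfer. The holder is a fixed plywood block 80 x 110 x 38 mm (this point's x, y), centred 28 mm along +y of the hole; two short tools, up to 72 mm above the bench, are fixed in it 63 mm along +y. With the key standing in it, the tip is 30 mm below this point
- seal: the sealing washer inside the boss under the plug: it cannot be seen or reached, and needs no handling; the plug's taper presses on it. Origin under its centre
- spare_plug: bystander: a loose spare brass plug, 34 mm across and 26 mm high, standing on a corner of the housing's top; origin under its centre
- sealant: bystander: white bottle with a red cap, 36 mm across and 85 mm high, beside the housing; origin under its centre
- screwdriver: bystander: yellow-handled screwdriver lying on the bench; origin under its middle
- battery: bystander: blue battery block 70 x 100 x 58 mm; origin under its centre
- meter: bystander: yellow hand-held meter 130 x 75 x 41 mm lying flat; origin under its centre
- tape: bystander: red roll of tape, 84 mm across, 19 mm high; origin under its centre
- collar: bystander: loose steel collar, 40 mm across, 14 mm high; origin under its centre
Things that resemble listed ones, but are neither listed nor needed, are in the scene too. Of the things that look like the part that bears key_grip, the middle-sized one is meant.

How it is judged:
By the outcome, as a careful person would: the job done as asked, in the order asked, and still so for the second after the job is handed in, with the robot touching nothing.
It also fails if it takes over 64 s, if anything falls off the work surface, if the arm or the gripper's body presses on something with over 40 N, if the wrist force passes 120 N, or if a joint passes its speed limit or range.

## Working session

There is one attempt and no reset: what is moved stays moved. The work goes in short steps, Python scripts to look and compute and a tool call to move; the robot and the scene stay as the last step left them, time stands still between calls to the robot, and variables do not carry over. Pictures are saved under pics/ and viewed, and the job is handed in when it is done.

Besides the shell and the picture viewer there is one more tool, called after ">>>" as name([rows], argument=value, ...), one row to a line, values as JSON. move_arm: Moves the arm, as the interface text tells. Its arguments: {"type":"object","properties":{"rows":{"type":"array","items":{"type":"object","properties":{"gripper":{"type":"number"},"tx":{"type":"number"},"ty":{"type":"number"},"tz":{"type":"number"},"wx":{"type":"number"},"wy":{"type":"number"},"wz":{"type":"number"}}}},"grip_force":{"type":"number"}},"required":["rows"]}

```bash
mkdir -p pics; ls
python3 - <<'E'
from workcell import ctrl
import cv2,numpy as np
s=ctrl.sense(); print({k:np.round(v,3).tolist() for k,v in s.items()}, ctrl.pinch_z)
for n in("side","top"):
    p,d=ctrl.grab_frame(n); cv2.imwrite(f"pics/{n}0.png",p[:,:,::-1]); np.save(f"{n}0.npy",d); np.save(f"{n}0p.npy",p)
    print(n,{k:np.round(v,3).tolist() for k,v in ctrl.calibration(n).items()})
E
```

```text
pics
{'time': 0.0, 'joint_positions': [1.3, 0.354, 1.634, -0.0, 1.155, -0.002], 'qvel': [-0.001, -0.0, -0.002, 0.0, 0.001, -0.001], 'tau': [0.002, -59.386, -33.421, 0.07, 0.024, -0.0], 'position': [0.166, 0.602, 0.214], 'tcp_rot': [-0.0, 0.134, 0.991, -0.001], 'contact_force': [-0.117, 0.401, 0.242], 'wrist_torque': [-0.046, 0.003, -0.031], 'opening': 1.002} 0.0187
side {'K': [[391.398, 0.0, 314.364], [0.0, 391.398, 196.997], [0.0, 0.0, 1.0]], 'R': [[0.962, -0.272, 0.012], [-0.173, -0.643, -0.746], [0.211, 0.716, -0.665]], 't': [-0.543, 0.147, 0.847]}
top {'K': [[516.804, 0.0, 319.344], [0.0, 516.804, 197.395], [0.0, 0.0, 1.0]], 'R': [[0.009, -1.0, 0.022], [-0.989, -0.012, -0.147], [0.147, -0.02, -0.989]], 't': [-0.057, 0.575, 1.192]}
```

View pics/side0.png

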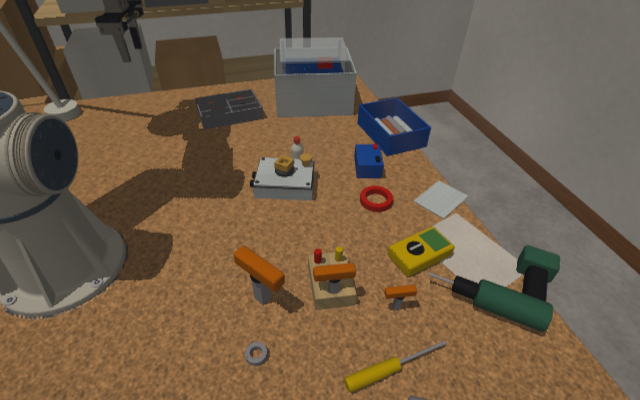

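View pics/top0.png

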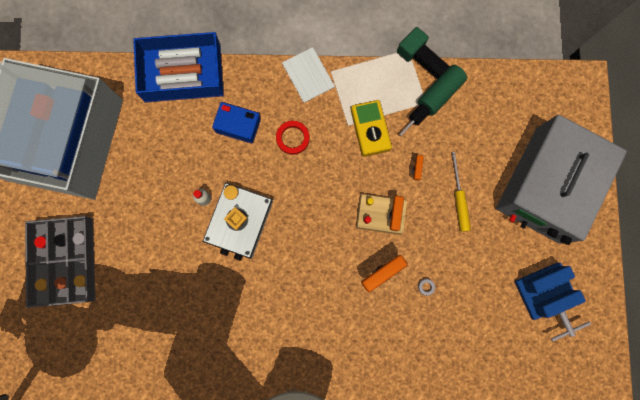

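Three things look like the key, given as side px / top px: a large T-handle at (258,267)/(385,273), the middle-sized one in the wooden holder at (334,272)/(397,213), and a small one at (401,292)/(419,166). I choose the middle one, in the holder. Next I'll check it in a close crop and measure it along with the plug.

```bash
cat > h.py <<'E'
import numpy as np,cv2
from workcell import ctrl
def cloud(n,d):
    c=ctrl.calibration(n);K,R,t=map(np.array,(c["K"],c["R"],c["t"]))
    v,u=np.mgrid[:400,:640]
    X=np.stack([(u-K[0,2])/K[0,0]*d,(v-K[1,2])/K[1,1]*d,d],-1)
    W=(X-t)@R
    W[d==0]=np.nan
    return W
def proj(n,P):
    c=ctrl.calibration(n);K,R,t=map(np.array,(c["K"],c["R"],c["t"]))
    q=(np.atleast_2d(P)@R.T+t)@K.T; return q[:,:2]/q[:,2:]
E
python3 - <<'E'
from h import *
a=cv2.imread("pics/top0.png");b=cv2.imread("pics/side0.png")
f=lambda im,x,y,w,h:cv2.resize(im[y:y+h,x:x+w],(400,300),interpolation=cv2.INTER_CUBIC)
o=np.vstack([np.hstack([f(a,350,180,80,60),f(a,195,180,80,60)]),np.hstack([f(b,290,235,88,66),f(b,245,140,80,60)])])
cv2.imwrite("pics/crop0.png",o)
for n,box in(("top",(375,170,430,260)),("side",(305,255,365,290))):
    p=np.load(n+"0p.npy");W=cloud(n,np.load(n+"0.npy"))
    hsv=cv2.cvtColor(p,cv2.COLOR_RGB2HSV)
    m=(hsv[...,0]<14)&(hsv[...,1]>190)&(hsv[...,2]>110)
    b=np.zeros_like(m);b[box[1]:box[3],box[0]:box[2]]=1
    if n=="top": b[:,:]=0;b[190:235,385:410]=1
    m&=b
    P=W[m];P=P[~np.isnan(P[:,0])]
    print(n,len(P),np.percentile(P[:,2],[5,50,95]))
    T=P[P[:,2]>np.percentile(P[:,2],95)-.006]
    r=cv2.minAreaRect((T[:,:2]*1000).astype(np.float32));print("bar",r,np.median(T[:,2]))
for n in("top","side"):
    W=cloud(n,np.load(n+"0.npy"))
    reg=(slice(180,262),slice(195,280)) if n=="top" else (slice(140,205),slice(245,325))
    P=W[reg].reshape(-1,3);P=P[~np.isnan(P[:,0])]
    for nm,lo,hi in(("housing",.040,.052),("boss",.054,.060),("head",.074,.086)):
        T=P[(P[:,2]>lo)&(P[:,2]<hi)]
        if len(T)>4: print(n,nm,len(T),cv2.minAreaRect((T[:,:2]*1000).astype(np.float32)),T[:,2].mean())
    reg=(slice(185,245),slice(350,412)) if n=="top" else (slice(245,310),slice(300,365))
    P=W[reg].reshape(-1,3);T=P[(P[:,2]>.034)&(P[:,2]<.042)]
    print(n,"holder",len(T),cv2.minAreaRect((T[:,:2]*1000).astype(np.float32)),T[:,2].mean())
E
```

```text
top 315 [0.08774963 0.09152454 0.0955743 ]
bar ((536.095458984375, -228.32276916503906), (20.694238662719727, 78.7843246459961), 80.97344207763672) 0.09239534839952517
side 11 [0.08826925 0.09073566 0.0927752 ]
bar ((539.0763549804688, -230.54795837402344), (19.025012969970703, 72.6899185180664), 83.56826782226562) 0.09073565966962106
top housing 2515 ((528.7935791015625, 168.19384765625), (174.89430236816406, 150.59811401367188), 71.60346221923828) 0.04592710703900454
top boss 123 ((540.5079345703125, 182.96115112304688), (139.7147979736328, 50.03468322753906), 62.95623779296875) 0.05724834892481161
top head 278 ((562.6041870117188, 167.63247680664062), (129.8564453125, 74.55288696289062), 51.58909225463867) 0.07976518738307282
top holder 946 ((539.5855102539062, -201.157958984375), (110.57254028320312, 80.54292297363281), 82.47205352783203) 0.03798772764647119
side housing 1310 ((528.9991455078125, 163.46786499023438), (166.18580627441406, 149.7338104248047), 71.80342864990234) 0.04611237745336771
side boss 130 ((560.51025390625, 169.09129333496094), (138.70904541015625, 74.31647491455078), 55.33423614501953) 0.05712834407621864
side head 168 ((562.2874755859375, 164.14981079101562), (124.59729766845703, 74.23015594482422), 49.89728927612305) 0.07891130927468673
side holder 953 ((541.5614013671875, -200.31344604492188), (113.01165008544922, 80.37667083740234), 82.28587341308594) 0.038192962851199774
```

View pics/crop0.png

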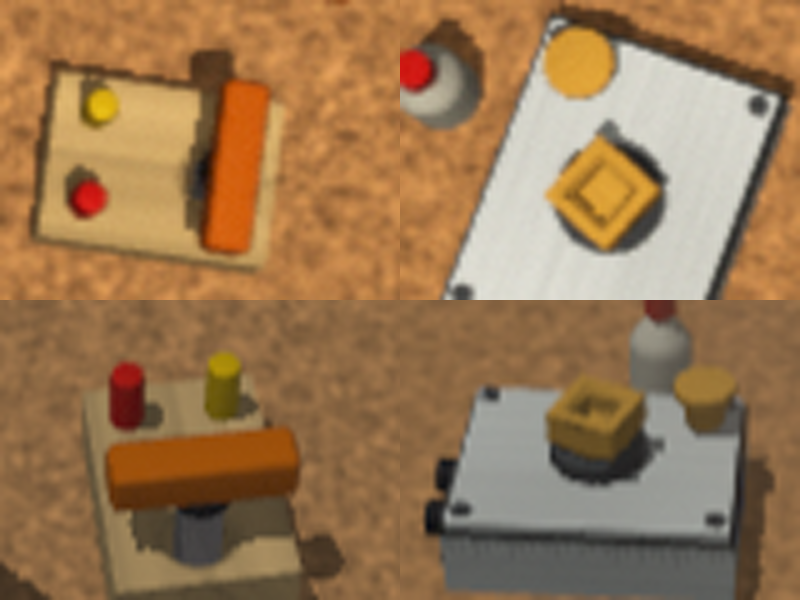

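Run:
```python
from h import *
for n,c in(("top",(236,219)),("side",(285,163))):
    p=np.load(n+"0p.npy");W=cloud(n,np.load(n+"0.npy"))
    lo=.0765
    m=((W[...,2]>lo)&(W[...,2]<.084)).astype(np.uint8)
    k,l=cv2.connectedComponents(m[c[1]-25:c[1]+25,c[0]-25:c[0]+25])
    cnt=np.bincount(l.ravel());cnt[0]=0
    i=cnt.argmax();print(n,cnt)
    T=W[c[1]-25:c[1]+25,c[0]-25:c[0]+25][l==i]
    print(cv2.minAreaRect((T[:,:2]*1000).astype(np.float32)),np.median(T[:,2]))
    # socket floor
    X=W[c[1]-12:c[1]+12,c[0]-12:c[0]+12].reshape(-1,3)
    # housing rect
    Q=W[c[1]-40:c[1]+45,c[0]-40:c[0]+40].reshape(-1,3);Q=Q[(abs(Q[:,2]-.046)<.002)]
    Q=Q[np.linalg.norm(Q[:,:2]-T[:,:2].mean(0),axis=1)<.099]
    print("housing",cv2.minAreaRect((Q[:,:2]*1000).astype(np.float32)))
    # overlay of predicted head square
    r=cv2.minAreaRect((T[:,:2]*1000).astype(np.float32))
# color based: brass top face with fixed z=.080, contour in top
p=np.load("top0p.npy");hsv=cv2.cvtColor(p,cv2.COLOR_RGB2HSV)
print(hsv[219,222:252].tolist())
```

```text
top [  0   2   1   1 176]
((520.26708984375, 143.35496520996094), (38.23885726928711, 37.88610076904297), 49.4876823425293) 0.08029002694457638
housing ((526.5103149414062, 160.95440673828125), (154.76426696777344, 147.79212951660156), 72.16227722167969)
side [  0  16 124]
((521.4157104492188, 144.07374572753906), (40.197662353515625, 39.873146057128906), 45.90970230102539) 0.08025146860356186
housing ((527.7999877929688, 159.49752807617188), (153.64553833007812, 145.75985717773438), 71.02847290039062)
[[21, 15, 217], [20, 31, 213], [18, 129, 217], [19, 178, 219], [19, 192, 214], [19, 195, 192], [18, 194, 147], [18, 193, 145], [18, 197, 132], [18, 196, 152], [19, 195, 205], [19, 191, 219], [19, 190, 219], [19, 193, 219], [19, 193, 222], [19, 188, 224], [19, 187, 221], [19, 192, 206], [18, 198, 167], [19, 196, 194], [19, 189, 219], [19, 190, 221], [18, 192, 205], [18, 190, 158], [18, 167, 101], [22, 42, 92], [27, 15, 168], [30, 13, 200], [24, 12, 205], [30, 11, 208]]
```

The crop shows the middle key upright in the holder beside the red and yellow tools, with its bar top at z≈92 mm as expected. The plug's square head is at top px (236,219). Before the first travel I'll check obstacle heights.

Run:
```python
from h import *
W=np.vstack([cloud(n,np.load(n+"0.npy")).reshape(-1,3) for n in("top","side")])
W=W[~np.isnan(W[:,0])]
A=np.array([.166,.602]);B=np.array([.536,-.228]);d=(B-A)/np.linalg.norm(B-A)
s=(W[:,:2]-A)@d; l=(W[:,:2]-A)@np.array([-d[1],d[0]])
for i in np.arange(0,1.0,.1):
    k=(s>i)&(s<i+.1)&(abs(l)<.12)&(W[:,2]<.5); print(round(i,1),k.sum(),W[k][:,2].max() if k.any() else 0)
k=np.linalg.norm(W[:,:2]-B,axis=1)<.17
Q=W[k&(W[:,2]>.1)&(W[:,2]<.3)]
if len(Q):print("tall near holder",Q.min(0),Q.max(0))
```

```text
0.0 6457 0.37548707466065145
0.1 5985 0.049654943249513604
0.2 5960 0.009389780697079783
0.3 6121 0.008945959196590084
0.4 6271 0.051880728041091784
0.5 7207 0.08468630177034135
0.6 7226 0.05161612389053224
0.7 6806 0.11813045118388209
0.8 8252 0.11928568648946503
0.9 9869 0.09669829223909593
tall near holder [ 0.37202654 -0.24637119  0.10026829] [ 0.44125856 -0.15003957  0.11928569]
```

>>> move_arm([
  {"gripper":0.13,"tx":1.85,"ty":-4.15,"wz":0.012},
  {"gripper":0.13,"tx":1.85,"ty":-4.15,"wz":0.012},
  {"gripper":0.13,"tx":1.85,"ty":-4.15,"wz":0.012},
  {"gripper":0.13,"tx":1.85,"ty":-4.15,"wz":0.012},
  {"gripper":0.13,"tx":1.85,"ty":-4.15,"wz":0.012},
  {"gripper":0.13,"tx":1.85,"ty":-4.15,"wz":0.012},
  {"gripper":0.13,"tx":1.85,"ty":-4.15,"wz":0.012},
  {"gripper":0.13,"tx":1.85,"ty":-4.15,"wz":0.012},
  {"gripper":0.13,"tx":1.85,"ty":-4.15,"wz":0.012},
  {"gripper":0.13,"tx":1.85,"ty":-4.15,"wz":0.012},
], grip_force=60)

```text
$.rows[0]: bad value
```

>>> move_arm([
  {"gripper":0.13,"tx":1.85,"ty":-4.15,"tz":0,"wx":0,"wy":0,"wz":0.012},
  {"gripper":0.13,"tx":1.85,"ty":-4.15,"tz":0,"wx":0,"wy":0,"wz":0.012},
  {"gripper":0.13,"tx":1.85,"ty":-4.15,"tz":0,"wx":0,"wy":0,"wz":0.012},
  {"gripper":0.13,"tx":1.85,"ty":-4.15,"tz":0,"wx":0,"wy":0,"wz":0.012},
  {"gripper":0.13,"tx":1.85,"ty":-4.15,"tz":0,"wx":0,"wy":0,"wz":0.012},
  {"gripper":0.13,"tx":1.85,"ty":-4.15,"tz":0,"wx":0,"wy":0,"wz":0.012},
  {"gripper":0.13,"tx":1.85,"ty":-4.15,"tz":0,"wx":0,"wy":0,"wz":0.012},
  {"gripper":0.13,"tx":1.85,"ty":-4.15,"tz":0,"wx":0,"wy":0,"wz":0.012},
  {"gripper":0.13,"tx":1.85,"ty":-4.15,"tz":0,"wx":0,"wy":0,"wz":0.012},
  {"gripper":0.13,"tx":1.85,"ty":-4.15,"tz":0,"wx":0,"wy":0,"wz":0.012},
], grip_force=60)

```text
time: 1.1
position: [0.3512, 0.1858, 0.2146]
tcp_rot: [0.0, 0.074, 0.997, 0.0]
contact_force: [1.8, -0.8, -0.1]
opening: 0.436
```

>>> move_arm([
  {"gripper":0.13,"tx":1.85,"ty":-4.15,"tz":0,"wx":0,"wy":0,"wz":0},
  {"gripper":0.13,"tx":1.85,"ty":-4.15,"tz":0,"wx":0,"wy":0,"wz":0},
  {"gripper":0.13,"tx":1.85,"ty":-4.15,"tz":0,"wx":0,"wy":0,"wz":0},
  {"gripper":0.13,"tx":1.85,"ty":-4.15,"tz":0,"wx":0,"wy":0,"wz":0},
  {"gripper":0.13,"tx":1.85,"ty":-4.15,"tz":0,"wx":0,"wy":0,"wz":0},
  {"gripper":0.13,"tx":1.85,"ty":-4.15,"tz":0,"wx":0,"wy":0,"wz":0},
  {"gripper":0.13,"tx":1.85,"ty":-4.15,"tz":0,"wx":0,"wy":0,"wz":0},
  {"gripper":0.13,"tx":1.85,"ty":-4.15,"tz":0,"wx":0,"wy":0,"wz":0},
  {"gripper":0.13,"tx":1.85,"ty":-4.15,"tz":0,"wx":0,"wy":0,"wz":0},
  {"gripper":0.13,"tx":1.85,"ty":-4.15,"tz":0,"wx":0,"wy":0,"wz":0},
  {"gripper":0.13,"tx":0,"ty":0,"tz":0,"wx":0,"wy":0,"wz":0},
])

```text
time: 2.2
position: [0.5377, -0.2319, 0.2141]
tcp_rot: [0.001, 0.076, 0.997, -0.001]
contact_force: [1.5, 0.1, -0.1]
opening: 0.436
```

Run:
```python
from h import *
s=ctrl.sense();print(np.round(s["position"],4),s["tcp_rot"],s["joint_positions"])
for n in("side","top"):
    p,d=ctrl.grab_frame(n);np.save(n+"1.npy",d)
    c=proj(n,s["position"])[0].astype(int);print(n,c)
    x,y=max(0,c[0]-60),max(0,c[1]-45)
    cv2.imwrite(f"pics/{n}1.png",cv2.resize(p[y:y+120,x:x+140,::-1],(700,600),interpolation=cv2.INTER_CUBIC)); print(x,y)
```

```text
[ 0.5377 -0.2319  0.2141] [ 5.78578604e-04  7.57923857e-02  9.97123163e-01 -7.60201094e-04] [-4.09168538e-01  2.91707527e-01  1.72175254e+00 -1.17190118e-03
  1.12654196e+00 -1.82773169e+00]
side [338 223]
278 178
top [408 204]
348 159
```

View pics/side1.png

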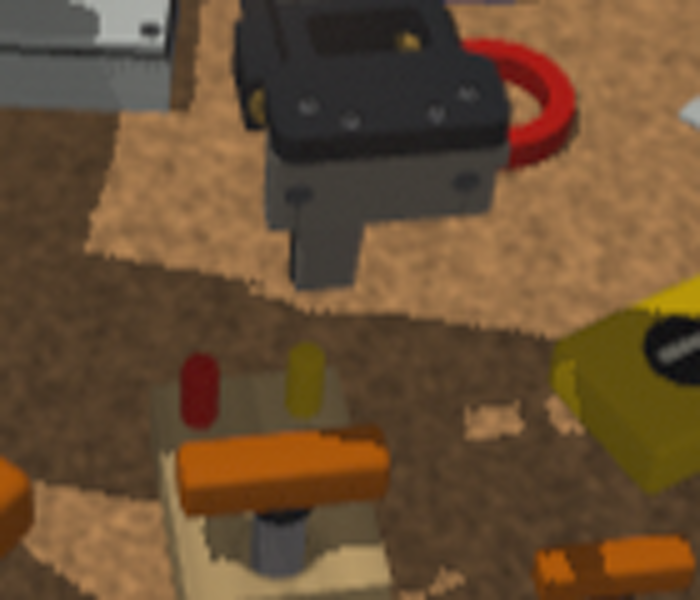

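The side view shows the fingers (side px ~343,231) above the middle key's bar, clear of the red and yellow tools. Descending.

>>> move_arm([
  {"gripper":0.13,"tx":0,"ty":0.1,"tz":-4,"wx":0,"wy":0,"wz":0},
  {"gripper":0.13,"tx":0,"ty":0.1,"tz":-4,"wx":0,"wy":0,"wz":0},
  {"gripper":0.13,"tx":0,"ty":0.1,"tz":-3,"wx":0,"wy":0,"wz":0},
  {"gripper":0.13,"tx":0,"ty":0,"tz":-2,"wx":0,"wy":0,"wz":0},
  {"gripper":0.13,"tx":0,"ty":0,"tz":-1.5,"wx":0,"wy":0,"wz":0},
  {"gripper":0.13,"tx":0,"ty":0,"tz":-0.7,"wx":0,"wy":0,"wz":0},
  {"gripper":0.13,"tx":0,"ty":0,"tz":0,"wx":0,"wy":0,"wz":0},
  {"gripper":0.13,"tx":0,"ty":0,"tz":0,"wx":0,"wy":0,"wz":0},
])

```text
time: 3.1
position: [0.5365, -0.2244, 0.0635]
tcp_rot: [0.001, 0.074, 0.997, -0.0]
contact_force: [0.4, -0.5, 0.1]
opening: 0.44
```

Run:
```python
from h import *
s=ctrl.sense();print(np.round(s["position"],4),s["contact_force"],s["wrist_torque"])
for n in("side",):
    p,d=ctrl.grab_frame(n)
    cv2.imwrite(f"pics/{n}2.png",cv2.resize(p[210:310,270:390,::-1],(720,600),interpolation=cv2.INTER_CUBIC))
```

```text
[ 0.5365 -0.2244  0.0635] [ 0.43691207 -0.49371438  0.10909438] [ 0.02036208  0.0028078  -0.04809127]
```

View pics/side2.png

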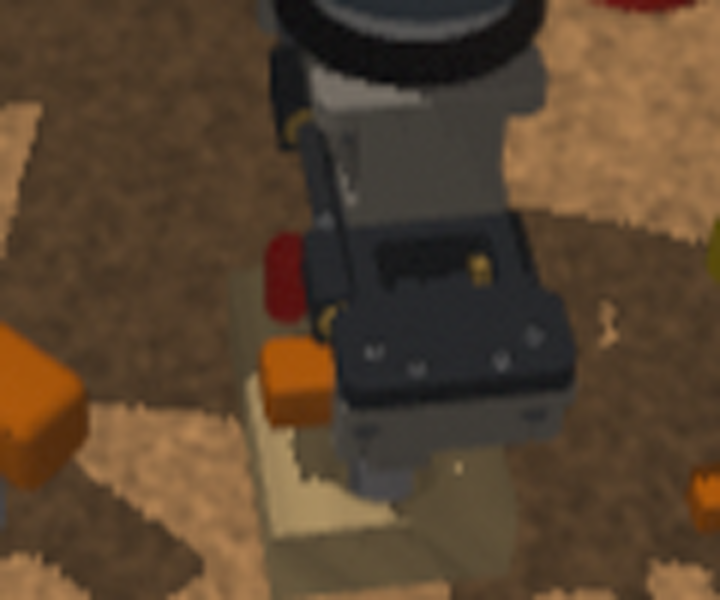

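>>> move_arm([
  {"gripper":0.13,"tx":0,"ty":-0.4,"tz":-0.1,"wx":0,"wy":0,"wz":0},
  {"gripper":0.13,"tx":0,"ty":0,"tz":0,"wx":0,"wy":0,"wz":0},
  {"gripper":1,"tx":0,"ty":0,"tz":0,"wx":0,"wy":0,"wz":0},
  {"gripper":1,"tx":0,"ty":0,"tz":0,"wx":0,"wy":0,"wz":0},
  {"gripper":1,"tx":0,"ty":0,"tz":0,"wx":0,"wy":0,"wz":0},
  {"gripper":1,"tx":0,"ty":0,"tz":0,"wx":0,"wy":0,"wz":0},
], grip_force=60)

```text
time: 3.75
position: [0.5361, -0.2285, 0.0617]
tcp_rot: [0.0, 0.074, 0.997, -0.0]
contact_force: [-0.1, 0.1, 1.5]
opening: 0.234
```

```bash
cat > s.py <<'E'
from h import *
s=ctrl.sense();q=s["tcp_rot"]
print(round(s["time"],2),"pos",np.round(s["position"],4),"F",np.round(s["contact_force"],2),"T",np.round(s["wrist_torque"],3),"open",round(s["opening"],3),"yaw_y",round(2*np.degrees(np.arctan2(q[2],q[1]))-90,2),"rot",np.round(q,4),"q6",round(s["joint_positions"][5],3))
E
python3 s.py
```

```text
3.75 pos [ 0.5361 -0.2285  0.0617] F [-0.12  0.13  1.46] T [-0.014  0.041 -0.006] open 0.234 yaw_y 81.48 rot [ 1.000e-04  7.430e-02  9.972e-01 -0.000e+00] q6 -1.827
```

>>> move_arm([
  {"gripper":1,"tx":0,"ty":0,"tz":1,"wx":0,"wy":0,"wz":0},
  {"gripper":1,"tx":0,"ty":0,"tz":2,"wx":0,"wy":0,"wz":0},
  {"gripper":1,"tx":0,"ty":0,"tz":3,"wx":0,"wy":0,"wz":0},
  {"gripper":1,"tx":0,"ty":0,"tz":4,"wx":0,"wy":0,"wz":0},
  {"gripper":1,"tx":0,"ty":0,"tz":3,"wx":0,"wy":0,"wz":0},
  {"gripper":1,"tx":0,"ty":0,"tz":0,"wx":0,"wy":0,"wz":0},
])

```text
time: 4.35
position: [0.5383, -0.2294, 0.1964]
tcp_rot: [0.003, 0.074, 0.997, -0.001]
contact_force: [0.8, 0.4, -2.0]
opening: 0.235
```

```bash
python3 s.py
python3 - <<'E'
from h import *
for n in("side","top"):
    p,d=ctrl.grab_frame(n);np.save(n+"3.npy",d);np.save(n+"3p.npy",p)
    cv2.imwrite(f"pics/{n}3.png",cv2.resize(p[170:320,270:450,::-1],(720,600),interpolation=cv2.INTER_CUBIC))
E
```

```text
4.35 pos [ 0.5383 -0.2294  0.1964] F [ 0.77  0.44 -2.  ] T [ 0.016 -0.069  0.024] open 0.235 yaw_y 81.47 rot [ 0.0035  0.0743  0.9972 -0.0012] q6 -1.827
```

View pics/side3.png

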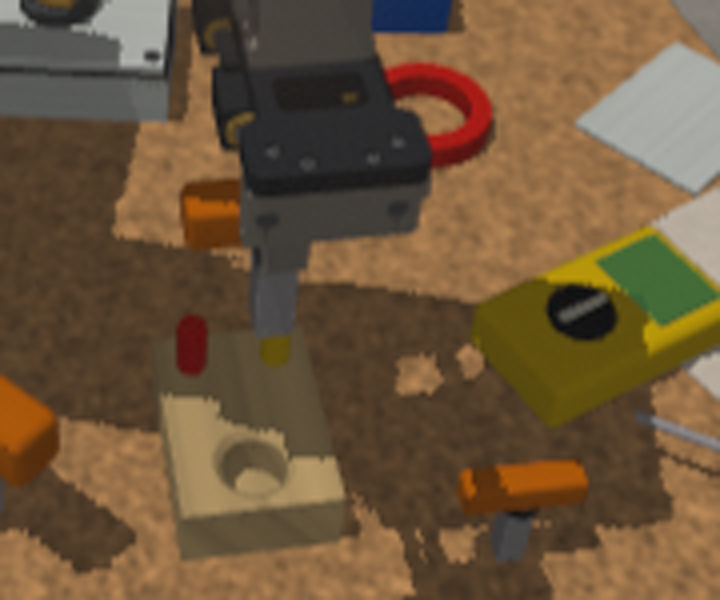

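The side view shows the key lifted clear and upright in the jaws. The empty hole is at side px (333,286). Travelling to the plug and turning the key to match the socket.

>>> move_arm([
  {"gripper":1,"tx":-0.15,"ty":3.7,"tz":0,"wx":0,"wy":0,"wz":0.1},
  {"gripper":1,"tx":-0.15,"ty":3.7,"tz":0,"wx":0,"wy":0,"wz":0.1},
  {"gripper":1,"tx":-0.15,"ty":3.7,"tz":0,"wx":0,"wy":0,"wz":0.1},
  {"gripper":1,"tx":-0.15,"ty":3.7,"tz":0,"wx":0,"wy":0,"wz":0.1},
  {"gripper":1,"tx":-0.15,"ty":3.7,"tz":0,"wx":0,"wy":0,"wz":0.1},
  {"gripper":1,"tx":-0.15,"ty":3.7,"tz":0,"wx":0,"wy":0,"wz":0.1},
  {"gripper":1,"tx":-0.15,"ty":3.7,"tz":0,"wx":0,"wy":0,"wz":0.1},
  {"gripper":1,"tx":-0.15,"ty":3.7,"tz":0,"wx":0,"wy":0,"wz":0.1},
  {"gripper":1,"tx":-0.15,"ty":3.7,"tz":0,"wx":0,"wy":0,"wz":0.1},
  {"gripper":1,"tx":-0.15,"ty":3.7,"tz":0,"wx":0,"wy":0,"wz":0.1},
  {"gripper":1,"tx":0,"ty":0,"tz":0,"wx":0,"wy":0,"wz":0},
  {"gripper":1,"tx":0,"ty":0,"tz":0,"wx":0,"wy":0,"wz":0},
])

```text
time: 5.65
position: [0.5197, 0.1417, 0.1898]
tcp_rot: [-0.002, -0.413, 0.911, 0.0]
contact_force: [-0.9, 0.7, -2.2]
opening: 0.239
```

>>> move_arm([
  {"gripper":1,"tx":0,"ty":0,"tz":-2,"wx":0,"wy":0,"wz":0},
  {"gripper":1,"tx":0,"ty":0,"tz":-1,"wx":0,"wy":0,"wz":0},
  {"gripper":1,"tx":0,"ty":0,"tz":0,"wx":0,"wy":0,"wz":0},
  {"gripper":1,"tx":0,"ty":0,"tz":0,"wx":0,"wy":0,"wz":0},
  {"gripper":1,"tx":0,"ty":0,"tz":0,"wx":0,"wy":0,"wz":0},
])

```text
time: 6.15
position: [0.5214, 0.1412, 0.1621]
tcp_rot: [0.0, -0.412, 0.911, -0.0]
contact_force: [-0.3, -0.5, -2.1]
opening: 0.233
```

```bash
python3 s.py
python3 - <<'E'
from h import *
s=ctrl.sense();P=np.array(s["position"])
q=s["tcp_rot"]
from scipy.spatial.transform import Rotation as Ro
R=Ro.from_quat([q[1],q[2],q[3],q[0]])
tip=P+R.apply([0,0,.072-.0187]); print("tip by kinematics",tip)
for n,c in(("side",(245,120)),("top",(195,180))):
    p,d=ctrl.grab_frame(n);np.save(n+"4.npy",d);np.save(n+"4p.npy",p)
    print(n,proj(n,tip),proj(n,[.5207,.1436,.08]))
    cv2.imwrite(f"pics/{n}4.png",cv2.resize(p[c[1]:c[1]+75,c[0]:c[0]+90,::-1],(720,600),interpolation=cv2.INTER_CUBIC))
E
```

```text
6.15 pos [0.5214 0.1412 0.1621] F [-0.27 -0.48 -2.1 ] T [ 0.094  0.041 -0.011] open 0.233 yaw_y 138.72 rot [ 3.000e-04 -4.125e-01  9.110e-01 -1.000e-04] q6 -2.159
tip by kinematics [0.52144662 0.14122125 0.10879537]
side [[283.24296075 151.50121347]] [[283.21672215 160.2538542 ]]
top [[234.15270812 216.16231059]] [[234.87363955 217.8621975 ]]
```

View pics/side4.png

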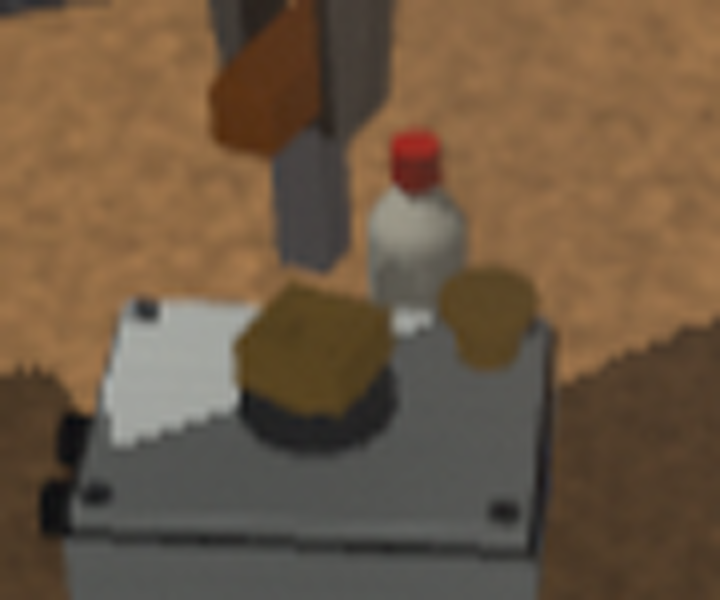

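View pics/top4.png

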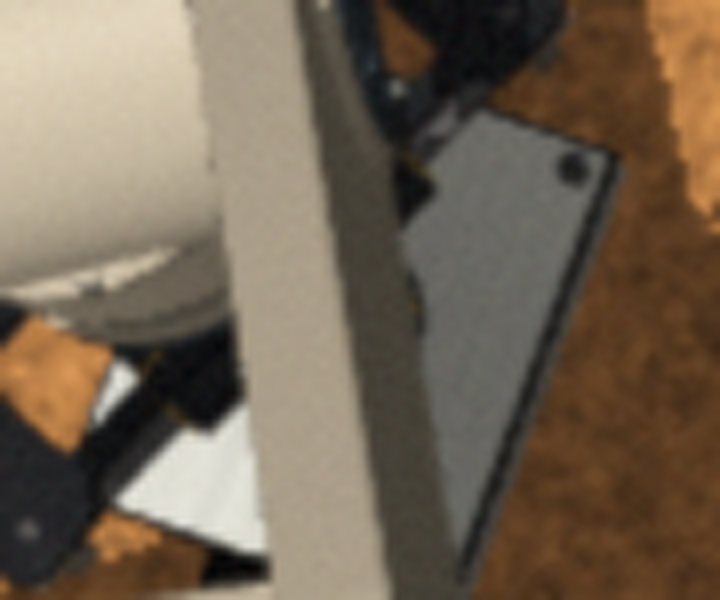

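The side view shows the key tip (side px ~284,151) almost directly above the socket centre (~284,161). The arm blocks the top view. I'll nudge y by +2.5 mm and descend, watching the force.

>>> move_arm([
  {"gripper":1,"tx":0,"ty":0.25,"tz":-0.5,"wx":0,"wy":0,"wz":0.012},
  {"gripper":1,"tx":0,"ty":0,"tz":-1,"wx":0,"wy":0,"wz":0},
  {"gripper":1,"tx":0,"ty":0,"tz":-1,"wx":0,"wy":0,"wz":0},
  {"gripper":1,"tx":0,"ty":0,"tz":-0.4,"wx":0,"wy":0,"wz":0},
  {"gripper":1,"tx":0,"ty":0,"tz":0,"wx":0,"wy":0,"wz":0},
  {"gripper":1,"tx":0,"ty":0,"tz":0,"wx":0,"wy":0,"wz":0},
])

```text
time: 6.85
position: [0.5209, 0.144, 0.1324]
tcp_rot: [-0.0, -0.418, 0.908, 0.0]
contact_force: [1.0, -0.5, -2.1]
opening: 0.234
```

```bash
python3 s.py
python3 - <<'E'
from h import *
for n,c in(("side",(245,120)),):
    p,d=ctrl.grab_frame(n)
    cv2.imwrite(f"pics/{n}5.png",cv2.resize(p[c[1]:c[1]+60,c[0]:c[0]+72,::-1],(720,600),interpolation=cv2.INTER_CUBIC))
E
```

```text
6.85 pos [0.5209 0.144  0.1324] F [ 0.99 -0.45 -2.09] T [0.026 0.068 0.017] open 0.234 yaw_y 139.46 rot [-2.000e-04 -4.183e-01  9.083e-01  0.000e+00] q6 -2.167
```

View pics/side5.png

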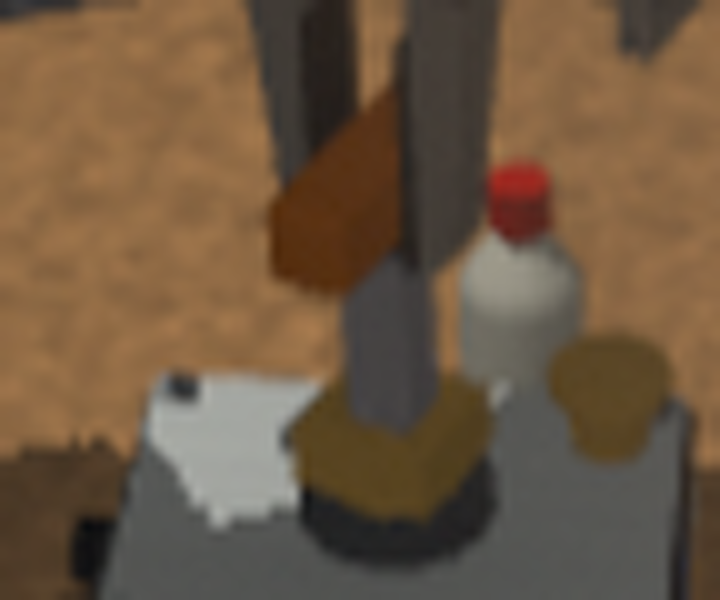

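The tip is entering the mouth centrally (crop px ~395,430) and there is no contact force yet. I'll continue down in small steps.

>>> move_arm([
  {"gripper":1,"tx":0,"ty":0,"tz":-0.3,"wx":0,"wy":0,"wz":0},
  {"gripper":1,"tx":0,"ty":0,"tz":-0.2,"wx":0,"wy":0,"wz":0},
  {"gripper":1,"tx":0,"ty":0,"tz":0,"wx":0,"wy":0,"wz":0},
])

```text
time: 7.2
position: [0.5209, 0.144, 0.1274]
tcp_rot: [-0.0, -0.418, 0.908, 0.0]
contact_force: [-0.3, -0.8, -1.7]
opening: 0.236
```

```bash
python3 s.py
```

```text
7.2 pos [0.5209 0.144  0.1274] F [-0.31 -0.8  -1.72] T [0.065 0.048 0.034] open 0.236 yaw_y 139.46 rot [-1.000e-04 -4.183e-01  9.083e-01  0.000e+00] q6 -2.167
```

>>> move_arm([
  {"gripper":1,"tx":0,"ty":0,"tz":-0.2,"wx":0,"wy":0,"wz":0},
  {"gripper":1,"tx":0,"ty":0,"tz":-0.2,"wx":0,"wy":0,"wz":0},
  {"gripper":1,"tx":0,"ty":0,"tz":0,"wx":0,"wy":0,"wz":0},
])

```text
time: 7.5
position: [0.5208, 0.144, 0.1233]
tcp_rot: [-0.0, -0.418, 0.908, 0.0]
contact_force: [-0.0, -0.7, -1.9]
opening: 0.235
```

```bash
python3 s.py
```

```text
7.5 pos [0.5208 0.144  0.1233] F [-0.01 -0.66 -1.9 ] T [ 0.08   0.04  -0.009] open 0.235 yaw_y 139.46 rot [-2.000e-04 -4.183e-01  9.083e-01  0.000e+00] q6 -2.167
```

>>> move_arm([
  {"gripper":1,"tx":0,"ty":0,"tz":-0.2,"wx":0,"wy":0,"wz":0},
  {"gripper":1,"tx":0,"ty":0,"tz":-0.2,"wx":0,"wy":0,"wz":0},
  {"gripper":1,"tx":0,"ty":0,"tz":0,"wx":0,"wy":0,"wz":0},
])

```text
time: 7.8
position: [0.5212, 0.1441, 0.1201]
tcp_rot: [0.0, -0.418, 0.908, -0.0]
contact_force: [-2.1, 0.6, 3.5]
opening: 0.231
```

```bash
python3 s.py
```

```text
7.8 pos [0.5212 0.1441 0.1201] F [-2.07  0.58  3.52] T [ 0.018  0.402 -0.013] open 0.231 yaw_y 139.46 rot [ 2.000e-04 -4.183e-01  9.083e-01 -0.000e+00] q6 -2.167
```

>>> move_arm([
  {"gripper":1,"tx":0,"ty":0,"tz":-0.1,"wx":0,"wy":0,"wz":0},
  {"gripper":1,"tx":0,"ty":0,"tz":0,"wx":0,"wy":0,"wz":0},
  {"gripper":1,"tx":0,"ty":0,"tz":0,"wx":0,"wy":0,"wz":0},
])

```text
time: 8.1
position: [0.5214, 0.1442, 0.12]
tcp_rot: [0.001, -0.418, 0.908, -0.0]
contact_force: [-3.7, -1.5, 13.9]
opening: 0.237
```

```bash
python3 s.py
```

```text
8.1 pos [0.5214 0.1442 0.12  ] F [-3.69 -1.53 13.88] T [-0.2    1.057 -0.016] open 0.237 yaw_y 139.46 rot [ 5.000e-04 -4.183e-01  9.083e-01 -0.000e+00] q6 -2.167
```

Fully seated: firm bottom contact at TCP z 0.120, where the tip is about 14 mm below the mouth. Now turning clockwise.

>>> move_arm([
  {"gripper":1,"tx":0,"ty":0,"tz":0.05,"wx":0,"wy":0,"wz":-0.1},
  {"gripper":1,"tx":0,"ty":0,"tz":0,"wx":0,"wy":0,"wz":-0.1},
  {"gripper":1,"tx":0,"ty":0,"tz":0,"wx":0,"wy":0,"wz":-0.1},
  {"gripper":1,"tx":0,"ty":0,"tz":0,"wx":0,"wy":0,"wz":0},
  {"gripper":1,"tx":0,"ty":0,"tz":0,"wx":0,"wy":0,"wz":0},
])

```text
time: 8.6
position: [0.5214, 0.1441, 0.1199]
tcp_rot: [0.0, -0.278, 0.961, -0.0]
contact_force: [-2.0, -0.8, 7.1]
opening: 0.234
```

```bash
python3 s.py
```

```text
8.6 pos [0.5214 0.1441 0.1199] F [-2.   -0.83  7.11] T [-0.14   0.447  0.037] open 0.234 yaw_y 122.26 rot [ 5.000e-04 -2.778e-01  9.606e-01 -1.000e-04] q6 -1.867
```

>>> move_arm([
  {"gripper":1,"tx":0,"ty":0,"tz":0,"wx":0,"wy":0,"wz":-0.1},
  {"gripper":1,"tx":0,"ty":0,"tz":0,"wx":0,"wy":0,"wz":-0.1},
  {"gripper":1,"tx":0,"ty":0,"tz":-0.01,"wx":0,"wy":0,"wz":0},
  {"gripper":1,"tx":0,"ty":0,"tz":0,"wx":0,"wy":0,"wz":0},
])

```text
time: 9.0
position: [0.5214, 0.1441, 0.1198]
tcp_rot: [0.0, -0.181, 0.984, -0.0]
contact_force: [-2.2, -2.1, 6.4]
opening: 0.235
```

```bash
python3 s.py
```

```text
9.0 pos [0.5214 0.1441 0.1198] F [-2.18 -2.09  6.37] T [-0.194  0.493 -0.089] open 0.235 yaw_y 110.8 rot [ 4.000e-04 -1.805e-01  9.836e-01 -0.000e+00] q6 -1.667
```

>>> move_arm([
  {"gripper":1,"tx":0,"ty":0,"tz":0,"wx":0,"wy":0,"wz":-0.1},
  {"gripper":1,"tx":0,"ty":0,"tz":0,"wx":0,"wy":0,"wz":-0.1},
  {"gripper":1,"tx":0,"ty":0,"tz":-0.01,"wx":0,"wy":0,"wz":0},
  {"gripper":1,"tx":0,"ty":0,"tz":0,"wx":0,"wy":0,"wz":0},
])

```text
time: 9.4
position: [0.5214, 0.1442, 0.1198]
tcp_rot: [0.0, -0.081, 0.997, 0.0]
contact_force: [-2.3, -1.3, 7.9]
opening: 0.237
```

```bash
python3 s.py
```

```text
9.4 pos [0.5214 0.1442 0.1198] F [-2.35 -1.33  7.93] T [-0.105  0.486 -0.011] open 0.237 yaw_y 99.34 rot [ 4.000e-04 -8.140e-02  9.967e-01  1.000e-04] q6 -1.467
```

>>> move_arm([
  {"gripper":1,"tx":0,"ty":0,"tz":0,"wx":0,"wy":0,"wz":-0.1},
  {"gripper":1,"tx":0,"ty":0,"tz":0,"wx":0,"wy":0,"wz":-0.1},
  {"gripper":1,"tx":0,"ty":0,"tz":-0.01,"wx":0,"wy":0,"wz":0},
  {"gripper":1,"tx":0,"ty":0,"tz":0,"wx":0,"wy":0,"wz":0},
])

```text
time: 9.8
position: [0.5214, 0.1442, 0.1197]
tcp_rot: [0.0, 0.019, 1.0, 0.0]
contact_force: [-2.2, -0.7, 7.5]
opening: 0.235
```

```bash
python3 s.py
python3 - <<'E'
from h import *
for n,c in(("side",(245,120)),):
    p,d=ctrl.grab_frame(n)
    cv2.imwrite(f"pics/{n}6.png",cv2.resize(p[c[1]:c[1]+60,c[0]:c[0]+72,::-1],(720,600),interpolation=cv2.INTER_CUBIC))
E
```

```text
9.8 pos [0.5214 0.1442 0.1197] F [-2.23 -0.72  7.55] T [-0.046  0.482 -0.037] open 0.235 yaw_y 87.88 rot [5.000e-04 1.850e-02 9.998e-01 2.000e-04] q6 -1.267
```

View pics/side6.png

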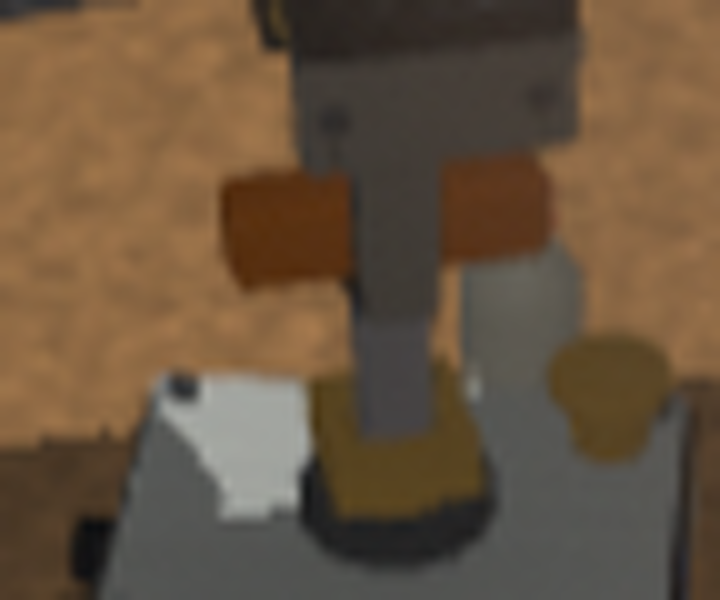

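The plug head has turned together with the key. Continuing.

>>> move_arm([
  {"gripper":1,"tx":0,"ty":0,"tz":0,"wx":0,"wy":0,"wz":-0.1},
  {"gripper":1,"tx":0,"ty":0,"tz":0,"wx":0,"wy":0,"wz":-0.1},
  {"gripper":1,"tx":0,"ty":0,"tz":-0.01,"wx":0,"wy":0,"wz":0},
  {"gripper":1,"tx":0,"ty":0,"tz":0,"wx":0,"wy":0,"wz":0},
])

```text
time: 10.25
position: [0.5215, 0.1443, 0.1196]
tcp_rot: [0.001, 0.118, 0.993, 0.0]
contact_force: [-1.5, 0.2, 6.6]
opening: 0.235
```

```bash
python3 s.py
```

```text
10.25 pos [0.5215 0.1443 0.1196] F [-1.54  0.23  6.58] T [-0.058  0.414 -0.046] open 0.235 yaw_y 76.42 rot [5.000e-04 1.183e-01 9.930e-01 3.000e-04] q6 -1.067
```

>>> move_arm([
  {"gripper":1,"tx":0,"ty":0,"tz":0,"wx":0,"wy":0,"wz":-0.1},
  {"gripper":1,"tx":0,"ty":0,"tz":0,"wx":0,"wy":0,"wz":-0.1},
  {"gripper":1,"tx":0,"ty":0,"tz":-0.01,"wx":0,"wy":0,"wz":0},
  {"gripper":1,"tx":0,"ty":0,"tz":0,"wx":0,"wy":0,"wz":0},
])

```text
time: 10.65
position: [0.5215, 0.1442, 0.1194]
tcp_rot: [0.001, 0.217, 0.976, 0.0]
contact_force: [-1.3, -0.9, 7.2]
opening: 0.238
```

```bash
python3 s.py
```

```text
10.65 pos [0.5215 0.1442 0.1194] F [-1.31 -0.89  7.17] T [-0.155  0.338 -0.021] open 0.238 yaw_y 64.96 rot [5.000e-04 2.168e-01 9.762e-01 3.000e-04] q6 -0.867
```

>>> move_arm([
  {"gripper":1,"tx":0,"ty":0,"tz":0,"wx":0,"wy":0,"wz":-0.1},
  {"gripper":1,"tx":0,"ty":0,"tz":0,"wx":0,"wy":0,"wz":-0.1},
  {"gripper":1,"tx":0,"ty":0,"tz":-0.01,"wx":0,"wy":0,"wz":0},
  {"gripper":1,"tx":0,"ty":0,"tz":0,"wx":0,"wy":0,"wz":0},
])

```text
time: 11.05
position: [0.5216, 0.1441, 0.1193]
tcp_rot: [0.001, 0.313, 0.95, 0.0]
contact_force: [-1.5, -0.7, 6.5]
opening: 0.235
```

```bash
python3 s.py
```

```text
11.05 pos [0.5216 0.1441 0.1193] F [-1.53 -0.74  6.46] T [-0.22   0.392 -0.038] open 0.235 yaw_y 53.5 rot [5.000e-04 3.131e-01 9.497e-01 2.000e-04] q6 -0.667
```

>>> move_arm([
  {"gripper":1,"tx":0,"ty":0,"tz":0,"wx":0,"wy":0,"wz":-0.1},
  {"gripper":1,"tx":0,"ty":0,"tz":0,"wx":0,"wy":0,"wz":-0.1},
  {"gripper":1,"tx":0,"ty":0,"tz":-0.01,"wx":0,"wy":0,"wz":0},
  {"gripper":1,"tx":0,"ty":0,"tz":0,"wx":0,"wy":0,"wz":0},
])

```text
time: 11.45
position: [0.5215, 0.144, 0.1193]
tcp_rot: [0.001, 0.406, 0.914, 0.0]
contact_force: [-2.1, -1.3, 6.8]
opening: 0.234
```

```bash
python3 s.py
```

```text
11.45 pos [0.5215 0.144  0.1193] F [-2.06 -1.28  6.83] T [-0.358  0.44  -0.022] open 0.234 yaw_y 42.05 rot [5.000e-04 4.064e-01 9.137e-01 2.000e-04] q6 -0.467
```

>>> move_arm([
  {"gripper":1,"tx":0,"ty":0,"tz":0,"wx":0,"wy":0,"wz":-0.1},
  {"gripper":1,"tx":0,"ty":0,"tz":0,"wx":0,"wy":0,"wz":-0.1},
  {"gripper":1,"tx":0,"ty":0,"tz":-0.01,"wx":0,"wy":0,"wz":0},
  {"gripper":1,"tx":0,"ty":0,"tz":0,"wx":0,"wy":0,"wz":0},
])

```text
time: 11.85
position: [0.5211, 0.144, 0.1192]
tcp_rot: [0.0, 0.496, 0.869, 0.0]
contact_force: [-3.8, -1.4, 9.9]
opening: 0.238
```

```bash
python3 s.py
```

```text
11.85 pos [0.5211 0.144  0.1192] F [-3.84 -1.35  9.86] T [-0.373  0.779  0.012] open 0.238 yaw_y 30.59 rot [2.000e-04 4.956e-01 8.686e-01 0.000e+00] q6 -0.267
```

>>> move_arm([
  {"gripper":1,"tx":0,"ty":0,"tz":0,"wx":0,"wy":0,"wz":-0.1},
  {"gripper":1,"tx":0,"ty":0,"tz":0,"wx":0,"wy":0,"wz":0},
  {"gripper":1,"tx":0,"ty":0,"tz":0,"wx":0,"wy":0,"wz":0},
])

```text
time: 12.15
position: [0.5211, 0.1439, 0.1191]
tcp_rot: [0.0, 0.538, 0.843, -0.0]
contact_force: [-2.9, -1.7, 8.2]
opening: 0.23
```

```bash
python3 s.py
```

```text
12.15 pos [0.5211 0.1439 0.1191] F [-2.92 -1.74  8.23] T [-0.437  0.777 -0.034] open 0.23 yaw_y 24.86 rot [ 2.000e-04  5.383e-01  8.427e-01 -0.000e+00] q6 -0.167
```

>>> move_arm([
  {"gripper":1,"tx":0,"ty":0,"tz":0,"wx":0,"wy":0,"wz":-0.1},
  {"gripper":1,"tx":0,"ty":0,"tz":0,"wx":0,"wy":0,"wz":-0.1},
  {"gripper":1,"tx":0,"ty":0,"tz":0,"wx":0,"wy":0,"wz":0},
  {"gripper":1,"tx":0,"ty":0,"tz":0,"wx":0,"wy":0,"wz":0},
])

```text
time: 12.55
position: [0.521, 0.1439, 0.1191]
tcp_rot: [0.0, 0.62, 0.785, -0.0]
contact_force: [-3.3, -1.9, 7.0]
opening: 0.231
```

```bash
python3 s.py
```

```text
12.55 pos [0.521  0.1439 0.1191] F [-3.32 -1.9   6.98] T [-0.473  0.69   0.167] open 0.231 yaw_y 13.43 rot [ 2.000e-04  6.196e-01  7.849e-01 -1.000e-04] q6 0.033
```

>>> move_arm([
  {"gripper":1,"tx":0,"ty":0,"tz":0,"wx":0,"wy":0,"wz":0},
  {"gripper":1,"tx":0,"ty":0,"tz":0,"wx":0,"wy":0,"wz":0},
])

```text
time: 12.75
position: [0.5211, 0.1439, 0.1191]
tcp_rot: [0.0, 0.62, 0.785, -0.0]
contact_force: [-2.9, -1.5, 8.0]
opening: 0.236
```

```bash
python3 s.py
```

```text
12.75 pos [0.5211 0.1439 0.1191] F [-2.88 -1.46  7.98] T [-0.459  0.693  0.183] open 0.236 yaw_y 13.43 rot [ 2.000e-04  6.195e-01  7.850e-01 -1.000e-04] q6 0.033
```

>>> move_arm([
  {"gripper":1,"tx":0,"ty":0,"tz":0,"wx":0,"wy":0,"wz":-0.08},
  {"gripper":1,"tx":0,"ty":0,"tz":0,"wx":0,"wy":0,"wz":0},
  {"gripper":1,"tx":0,"ty":0,"tz":0,"wx":0,"wy":0,"wz":0},
])

```text
time: 13.05
position: [0.5211, 0.1439, 0.1191]
tcp_rot: [0.0, 0.65, 0.76, -0.0]
contact_force: [-3.2, -2.8, 7.9]
opening: 0.232
```

```bash
python3 s.py
```

```text
13.05 pos [0.5211 0.1439 0.1191] F [-3.2  -2.75  7.87] T [-0.437  0.656  0.433] open 0.232 yaw_y 8.87 rot [ 3.000e-04  6.503e-01  7.597e-01 -1.000e-04] q6 0.113
```

>>> move_arm([
  {"gripper":1,"tx":0,"ty":0,"tz":0,"wx":0,"wy":0,"wz":0},
  {"gripper":1,"tx":0,"ty":0,"tz":0,"wx":0,"wy":0,"wz":0},
  {"gripper":1,"tx":0,"ty":0,"tz":0,"wx":0,"wy":0,"wz":0},
])

```text
time: 13.35
position: [0.5211, 0.1439, 0.119]
tcp_rot: [0.0, 0.65, 0.76, -0.0]
contact_force: [-3.3, -2.9, 7.2]
opening: 0.233
```

```bash
python3 s.py
```

```text
13.35 pos [0.5211 0.1439 0.119 ] F [-3.26 -2.86  7.16] T [-0.481  0.675  0.385] open 0.233 yaw_y 8.88 rot [ 2.000e-04  6.503e-01  7.597e-01 -1.000e-04] q6 0.112
```

Held still, the torque is steady at about 0.40 N·m, mid-band, against roughly 0 while running. That counts as snug, so I stop there. I'll ease back into the socket's play and lift out.

>>> move_arm([
  {"gripper":1,"tx":0,"ty":0,"tz":0.05,"wx":0,"wy":0,"wz":0.05},
  {"gripper":1,"tx":0,"ty":0,"tz":0,"wx":0,"wy":0,"wz":0.05},
  {"gripper":1,"tx":0,"ty":0,"tz":0,"wx":0,"wy":0,"wz":0},
  {"gripper":1,"tx":0,"ty":0,"tz":0,"wx":0,"wy":0,"wz":0},
])

```text
time: 13.75
position: [0.5212, 0.144, 0.1191]
tcp_rot: [0.0, 0.612, 0.791, 0.0]
contact_force: [-1.2, -0.7, 3.7]
opening: 0.235
```

```bash
python3 s.py
```

```text
13.75 pos [0.5212 0.144  0.1191] F [-1.2  -0.74  3.66] T [-0.42   0.258 -0.019] open 0.235 yaw_y 14.47 rot [2.000e-04 6.124e-01 7.906e-01 1.000e-04] q6 0.014
```

>>> move_arm([
  {"gripper":1,"tx":0,"ty":0,"tz":0.3,"wx":0,"wy":0,"wz":0},
  {"gripper":1,"tx":0,"ty":0,"tz":0.5,"wx":0,"wy":0,"wz":0},
  {"gripper":1,"tx":0,"ty":0,"tz":0.7,"wx":0,"wy":0,"wz":0},
  {"gripper":1,"tx":0,"ty":0,"tz":1,"wx":0,"wy":0,"wz":0},
  {"gripper":1,"tx":0,"ty":0,"tz":2,"wx":0,"wy":0,"wz":0},
  {"gripper":1,"tx":0,"ty":0,"tz":1.5,"wx":0,"wy":0,"wz":0},
  {"gripper":1,"tx":0,"ty":0,"tz":0,"wx":0,"wy":0,"wz":0},
])

```text
time: 14.45
position: [0.5225, 0.1446, 0.1814]
tcp_rot: [0.001, 0.612, 0.791, 0.002]
contact_force: [0.5, 0.6, -1.7]
opening: 0.236
```

```bash
python3 s.py
python3 - <<'E'
from h import *
for n,c in(("side",(245,120)),):
    p,d=ctrl.grab_frame(n)
    cv2.imwrite(f"pics/{n}7.png",cv2.resize(p[c[1]-20:c[1]+60,c[0]:c[0]+96,::-1],(720,600),interpolation=cv2.INTER_CUBIC))
E
```

```text
14.45 pos [0.5225 0.1446 0.1814] F [ 0.49  0.57 -1.65] T [-0.087  0.056  0.064] open 0.236 yaw_y 14.55 rot [0.0013 0.6119 0.7909 0.0018] q6 0.013
```

View pics/side7.png

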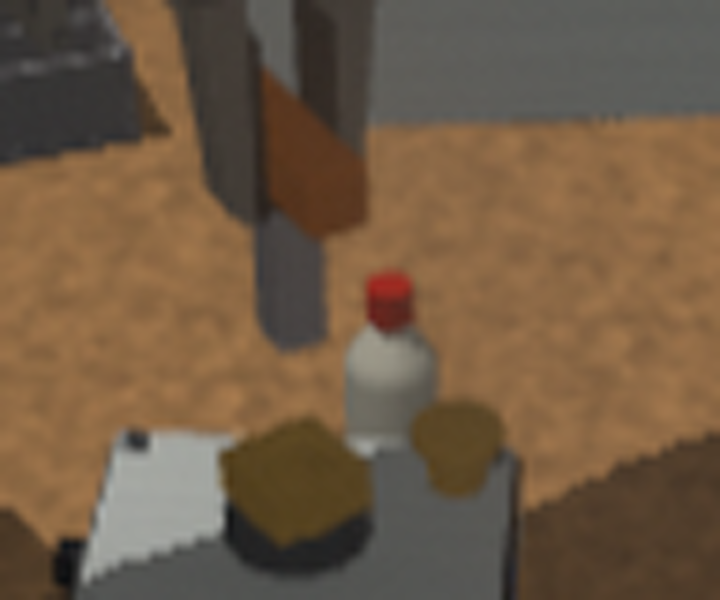

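The key is out of the socket and clear, and the plug, spare plug and bottle are undisturbed. Returning to the holder.

>>> move_arm([
  {"gripper":1,"tx":0.15,"ty":-3.7,"tz":0.1,"wx":0,"wy":0,"wz":0.117},
  {"gripper":1,"tx":0.15,"ty":-3.7,"tz":0.1,"wx":0,"wy":0,"wz":0.117},
  {"gripper":1,"tx":0.15,"ty":-3.7,"tz":0.1,"wx":0,"wy":0,"wz":0.117},
  {"gripper":1,"tx":0.15,"ty":-3.7,"tz":0.1,"wx":0,"wy":0,"wz":0.117},
  {"gripper":1,"tx":0.15,"ty":-3.7,"tz":0.1,"wx":0,"wy":0,"wz":0.117},
  {"gripper":1,"tx":0.15,"ty":-3.7,"tz":0.1,"wx":0,"wy":0,"wz":0.117},
  {"gripper":1,"tx":0.15,"ty":-3.7,"tz":0.1,"wx":0,"wy":0,"wz":0.117},
  {"gripper":1,"tx":0.15,"ty":-3.7,"tz":0.1,"wx":0,"wy":0,"wz":0.117},
  {"gripper":1,"tx":0.15,"ty":-3.7,"tz":0.1,"wx":0,"wy":0,"wz":0.117},
  {"gripper":1,"tx":0.15,"ty":-3.7,"tz":0,"wx":0,"wy":0,"wz":0.117},
  {"gripper":1,"tx":0,"ty":0,"tz":0,"wx":0,"wy":0,"wz":0},
  {"gripper":1,"tx":0,"ty":0,"tz":0,"wx":0,"wy":0,"wz":0},
])

```text
time: 15.7
position: [0.5352, -0.2262, 0.1868]
tcp_rot: [-0.001, 0.075, 0.997, 0.0]
contact_force: [-0.5, -0.4, -2.5]
opening: 0.232
```

>>> move_arm([
  {"gripper":1,"tx":0,"ty":0,"tz":-3,"wx":0,"wy":0,"wz":0},
  {"gripper":1,"tx":0,"ty":0,"tz":-2,"wx":0,"wy":0,"wz":0},
  {"gripper":1,"tx":0,"ty":0,"tz":0,"wx":0,"wy":0,"wz":0},
  {"gripper":1,"tx":0,"ty":0,"tz":0,"wx":0,"wy":0,"wz":0},
  {"gripper":1,"tx":0,"ty":0,"tz":0,"wx":0,"wy":0,"wz":0},
])

```text
time: 16.2
position: [0.5368, -0.2256, 0.1389]
tcp_rot: [0.001, 0.073, 0.997, -0.0]
contact_force: [-0.5, -1.3, -2.2]
opening: 0.236
```

```bash
python3 s.py
python3 - <<'E'
from h import *
for n,c in(("side",(290,220)),):
    p,d=ctrl.grab_frame(n)
    cv2.imwrite(f"pics/{n}8.png",cv2.resize(p[c[1]:c[1]+90,c[0]:c[0]+108,::-1],(720,600),interpolation=cv2.INTER_CUBIC))
E
```

```text
16.2 pos [ 0.5368 -0.2256  0.1389] F [-0.45 -1.3  -2.15] T [ 0.013 -0.015  0.036] open 0.236 yaw_y 81.6 rot [ 7.000e-04  7.320e-02  9.973e-01 -2.000e-04] q6 -1.825
```

View pics/side8.png

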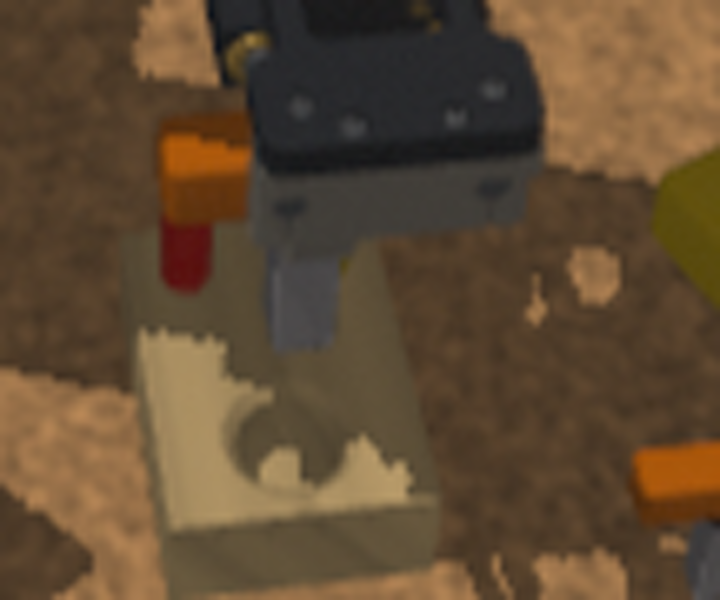

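>>> move_arm([
  {"gripper":1,"tx":-0.05,"ty":-0.3,"tz":-1,"wx":0,"wy":0,"wz":0},
  {"gripper":1,"tx":0,"ty":0,"tz":-2,"wx":0,"wy":0,"wz":0},
  {"gripper":1,"tx":0,"ty":0,"tz":-1,"wx":0,"wy":0,"wz":0},
  {"gripper":1,"tx":0,"ty":0,"tz":-1,"wx":0,"wy":0,"wz":0},
  {"gripper":1,"tx":0,"ty":0,"tz":-0.5,"wx":0,"wy":0,"wz":0},
  {"gripper":1,"tx":0,"ty":0,"tz":0,"wx":0,"wy":0,"wz":0},
  {"gripper":1,"tx":0,"ty":0,"tz":0,"wx":0,"wy":0,"wz":0},
])

```text
time: 16.95
position: [0.5357, -0.2291, 0.0831]
tcp_rot: [0.0, 0.073, 0.997, -0.0]
contact_force: [0.3, 0.2, -2.8]
opening: 0.235
```

```bash
python3 s.py
```

```text
16.95 pos [ 0.5357 -0.2291  0.0831] F [ 0.28  0.23 -2.76] T [ 0.025 -0.021 -0.045] open 0.235 yaw_y 81.59 rot [ 2.000e-04  7.330e-02  9.973e-01 -1.000e-04] q6 -1.831
```

Inside the hole with no contact. Lowering the rest.

>>> move_arm([
  {"gripper":1,"tx":0,"ty":0,"tz":-1,"wx":0,"wy":0,"wz":0},
  {"gripper":1,"tx":0,"ty":0,"tz":-0.7,"wx":0,"wy":0,"wz":0},
  {"gripper":1,"tx":0,"ty":0,"tz":-0.3,"wx":0,"wy":0,"wz":0},
  {"gripper":1,"tx":0,"ty":0,"tz":0,"wx":0,"wy":0,"wz":0},
  {"gripper":1,"tx":0,"ty":0,"tz":0,"wx":0,"wy":0,"wz":0},
])

```text
time: 17.45
position: [0.5355, -0.2289, 0.0627]
tcp_rot: [-0.0, 0.073, 0.997, 0.0]
contact_force: [-0.1, 0.1, -2.1]
opening: 0.235
```

```bash
python3 s.py
```

```text
17.45 pos [ 0.5355 -0.2289  0.0627] F [-0.11  0.14 -2.09] T [ 0.01   0.013 -0.023] open 0.235 yaw_y 81.59 rot [-1.000e-04  7.330e-02  9.973e-01  0.000e+00] q6 -1.831
```

>>> move_arm([
  {"gripper":1,"tx":0,"ty":0,"tz":-0.1,"wx":0,"wy":0,"wz":0},
  {"gripper":1,"tx":0,"ty":0,"tz":0,"wx":0,"wy":0,"wz":0},
])

```text
time: 17.65
position: [0.5355, -0.229, 0.0618]
tcp_rot: [0.0, 0.073, 0.997, -0.0]
contact_force: [-0.7, -0.0, -2.0]
opening: 0.237
```

```bash
python3 s.py
```

```text
17.65 pos [ 0.5355 -0.229   0.0618] F [-0.72 -0.03 -2.04] T [ 0.002 -0.008 -0.023] open 0.237 yaw_y 81.59 rot [ 0.      0.0733  0.9973 -0.    ] q6 -1.831
```

>>> move_arm([
  {"gripper":1,"tx":0,"ty":0,"tz":-0.1,"wx":0,"wy":0,"wz":0},
  {"gripper":1,"tx":0,"ty":0,"tz":0,"wx":0,"wy":0,"wz":0},
])

```text
time: 17.85
position: [0.5357, -0.229, 0.0617]
tcp_rot: [0.0, 0.073, 0.997, -0.0]
contact_force: [-1.9, 0.6, 5.3]
opening: 0.233
```

```bash
python3 s.py
```

```text
17.85 pos [ 0.5357 -0.229   0.0617] F [-1.88  0.61  5.27] T [0.193 0.469 0.043] open 0.233 yaw_y 81.59 rot [ 2.000e-04  7.330e-02  9.973e-01 -1.000e-04] q6 -1.831
```

The key rests on the hole's floor. I'll release gently, opening only partly because of the red and yellow tools.

>>> move_arm([
  {"gripper":1,"tx":0,"ty":0,"tz":0.05,"wx":0,"wy":0,"wz":0},
  {"gripper":0.4,"tx":0,"ty":0,"tz":0,"wx":0,"wy":0,"wz":0},
  {"gripper":0.3,"tx":0,"ty":0,"tz":0,"wx":0,"wy":0,"wz":0},
  {"gripper":0.2,"tx":0,"ty":0,"tz":0,"wx":0,"wy":0,"wz":0},
  {"gripper":0.13,"tx":0,"ty":0,"tz":0,"wx":0,"wy":0,"wz":0},
  {"gripper":0.13,"tx":0,"ty":0,"tz":0,"wx":0,"wy":0,"wz":0},
])

```text
time: 18.45
position: [0.5355, -0.229, 0.0612]
tcp_rot: [-0.0, 0.073, 0.997, 0.0]
contact_force: [-0.3, -0.2, 0.0]
opening: 0.435
```

```bash
python3 s.py
```

```text
18.45 pos [ 0.5355 -0.229   0.0612] F [-0.34 -0.17  0.03] T [-0.004 -0.039  0.073] open 0.435 yaw_y 81.59 rot [-0.      0.0734  0.9973  0.    ] q6 -1.831
```

>>> move_arm([
  {"gripper":0.13,"tx":0,"ty":0,"tz":0.5,"wx":0,"wy":0,"wz":0},
  {"gripper":0.13,"tx":0,"ty":0,"tz":1,"wx":0,"wy":0,"wz":0},
  {"gripper":0.13,"tx":0,"ty":0,"tz":2,"wx":0,"wy":0,"wz":0},
  {"gripper":0.13,"tx":0,"ty":0,"tz":4,"wx":0,"wy":0,"wz":0},
  {"gripper":0.13,"tx":0,"ty":0,"tz":5,"wx":0,"wy":0,"wz":0},
  {"gripper":0.13,"tx":0,"ty":0,"tz":3,"wx":0,"wy":0,"wz":0},
  {"gripper":0.13,"tx":-1,"ty":3,"tz":0,"wx":0,"wy":0,"wz":0},
  {"gripper":0.13,"tx":-2,"ty":3,"tz":0,"wx":0,"wy":0,"wz":0},
  {"gripper":0.13,"tx":-3,"ty":3,"tz":0,"wx":0,"wy":0,"wz":0},
  {"gripper":0.13,"tx":-3,"ty":2,"tz":0,"wx":0,"wy":0,"wz":0},
  {"gripper":0.13,"tx":0,"ty":0,"tz":0,"wx":0,"wy":0,"wz":0},
  {"gripper":0.13,"tx":0,"ty":0,"tz":0,"wx":0,"wy":0,"wz":0},
])

```text
time: 19.65
position: [0.4459, -0.1189, 0.2175]
tcp_rot: [0.001, 0.073, 0.997, -0.0]
contact_force: [0.5, -0.4, -0.3]
opening: 0.435
```

```bash
python3 s.py
python3 - <<'E'
from h import *
for n in("side","top"):
    p,d=ctrl.grab_frame(n);np.save(n+"9.npy",d)
    cv2.imwrite(f"pics/{n}9.png",p[:,:,::-1])
    if n=="side": cv2.imwrite("pics/side9c.png",cv2.resize(p[220:310,290:398,::-1],(720,600),interpolation=cv2.INTER_CUBIC))
    W=cloud(n,d);hsv=cv2.cvtColor(p,cv2.COLOR_RGB2HSV)
    m=(hsv[...,0]<14)&(hsv[...,1]>190)&(hsv[...,2]>60)&(abs(W[...,0]-.537)<.06)&(abs(W[...,1]+.229)<.03)&(W[...,2]>.088)
    T=W[m];print(n,len(T),cv2.minAreaRect((T[:,:2]*1000).astype(np.float32)),np.median(T[:,2]))
E
```

```text
19.65 pos [ 0.4459 -0.1189  0.2175] F [ 0.47 -0.36 -0.27] T [ 0.049 -0.064 -0.014] open 0.435 yaw_y 81.63 rot [ 1.100e-03  7.300e-02  9.973e-01 -3.000e-04] q6 -1.688
side 7 ((541.5828247070312, -230.26109313964844), (18.21567153930664, 68.39581298828125), 82.74756622314453) 0.09067650124874026
top 103 ((560.796630859375, -231.51124572753906), (20.601213455200195, 27.607501983642578), 80.76712799072266) 0.09190545825008917
```

View pics/side9.png

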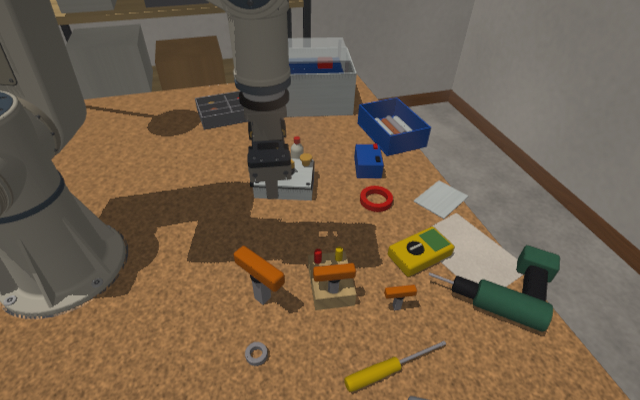

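View pics/side9c.png

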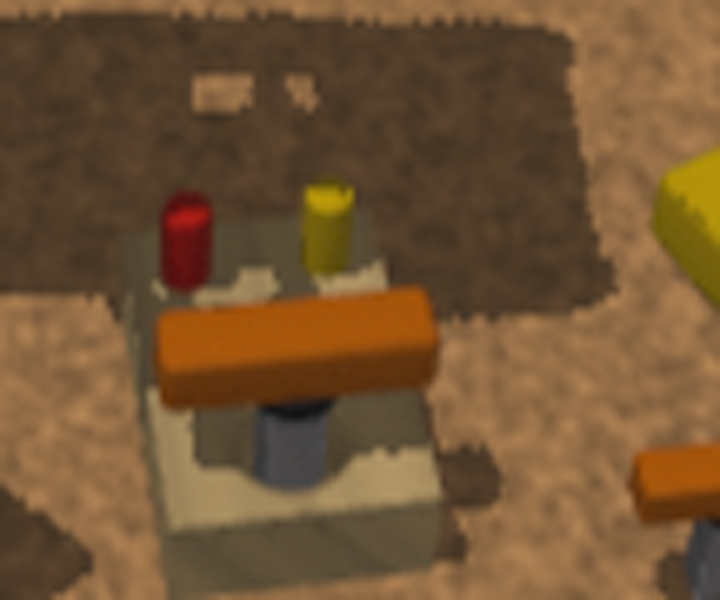

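View pics/top9.png

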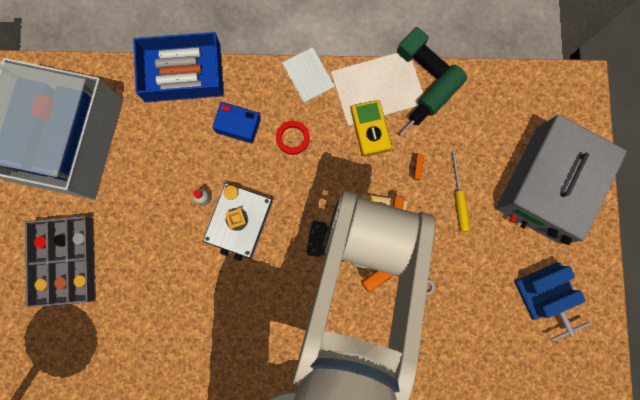

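The key stands upright in its hole at side px (334,272), bar top at 92 mm as at the start. The plug is in place at top px (236,218), the bystanders are where they were, and the gripper is clear.

```bash
python3 -c "
from workcell import ctrl
print(ctrl.sign_off())"
```

```text
the job is handed in; nothing more can be done
None
```

I tightened the plug to snug, put the key back upright in its hole, and handed the job in at about 20 s of the 64 s allowed.

- **Key and seating:** I took the middle-sized orange key from its holder and pushed it into the socket until it bottomed, with the tip about 14 mm below the mouth.
- **Tightening:** I turned the plug clockwise about 2.2 rad from where the key went in. Torque stayed near zero (readings within ±0.1 N·m), then rose to 0.18 and 0.43. Held still, it read about 0.39 N·m, within the 0.25 to 0.8 N·m band, so I stopped there.
- **Return:** I eased the key back within the socket's play, lifted it out, lowered it to the floor of its hole at its original height and angle, and let go.

**Last checks:** In the side view the key stands upright, with its bar top at 92 mm as at the start. The plug and the other things on the bench look unmoved, and the gripper was clear with no contact force.

**Check that fell short:** The arm hid part of the key from the top camera. That camera's measured position for the key was therefore off, and I relied on the side view for where it stands.

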